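# Sort the handful left on the saw table into its trays

### The job

Clear up the things lying on the saw table: put both loose wood blocks side by side in the widest tray, the push block in the long narrow tray and the tape measure in the smallest tray, each standing flat on the tray's floor, the same way up as it is now. Leave the block plane and the dust brush where they are.

Things in the scene. Friction and masses are not known exactly. Their poses are not given: they have to be found in the camera images.
- square_block: The shorter wood block, 60 (x) x 97 (y) x 46 (z) mm, plain brown wood, 0.17 kg; grasp it across its 60 mm width, near the top. Origin: centre of its underside, z up, long side along y.
- long_block: The longer wood block, 50 (x) x 124 (y) x 50 (z) mm, plain grey-brown wood; grasp it across its 50 mm width, near the top. Origin: centre of its underside, z up, long side along y.
- push_block: Wooden push block of the saw: a sole 70 (x) x 160 (y) x 20 (z) mm with a raised handle along its middle; the handle's rounded top is 30 mm wide (x) and 90 mm long, from 49 to 67 mm above the underside, on a 26 mm wide neck. Grasp the handle across x. Origin: centre of its underside, z up, long side along y.
- tape_measure: Yellow and black tape measure standing on edge, 36 (x) x 94 (y) x 69 (z) mm over all. Origin: centre of the underside of that outline, z up. The case is 30 mm wide (x from -14 to 16 mm), reaches from y = -19 to 47 mm and is 62 mm tall, with a small red button on top; the tape's end sticks out low on the -y side to y = -47 mm. Grasp the case across x, at about y = 14 mm and 45 mm height.
- offcut_tray: The widest tray, plywood, nearly square, with a shallow thumb dip 70 mm wide in two opposite walls; inside 180 (x) x 154 (y) mm. Takes both wood blocks side by side along x, their long sides along y. Origin: centre of its underside, z up. Walls 8 mm thick, their tops 26 mm above the saw table; inner floor 6 mm above it. Fixed to the table.
- push_block_tray: The long narrow plywood tray, inside 94 (x) x 186 (y) mm. Takes the push block, long side along y, either way round. Origin: centre of its underside, z up. Walls 8 mm thick, their tops 26 mm above the saw table; inner floor 6 mm above it. Fixed to the table.
- tape_tray: The smallest plywood tray, inside 66 (x) x 124 (y) mm. Takes the tape measure, long side along y, either way round. Origin: centre of its underside, z up. Walls 8 mm thick, their tops 26 mm above the saw table; inner floor 6 mm above it. Fixed to the table.
- block_plane: Block plane with a grey metal body, 48 (x) x 150 (y) x 62 (z) mm, loose; to be left alone. Origin: centre of its underside, z up, long side along y.
- dust_brush: Dust brush with a wooden handle and dark bristles, 34 (x) x 265 (y) x 58 (z) mm, loose; to be left alone. Origin: centre of its underside, z up, long side along y.
Mind the look-alikes: they are no part of the job. What is shaped like the square_block but blue is not meant.

How it is judged:
By the outcome, as a careful person would: the job done as asked, in the order asked, and still so for the second after the job is handed in, with the robot touching nothing.
It also fails if it takes over 96 s, if anything falls off the work surface, if the arm or the gripper's body presses on something with over 40 N, if the wrist force passes 120 N, or if a joint passes its speed limit or range.

### The arm

A 7-joint arm with a two-finger parallel gripper is mounted at the origin on the work surface; the furniture and walls round the work are solid. World frame = base frame: x ahead of the robot, y to its left, z up, the work surface at z = 0. Lengths are in mm, angles in rad, forces in N, time in s.
With the tool pointing down it reaches from about 375 to 925 mm from the base axis. Payload 3.1 kg.
Tool frame: the origin (TCP) lies midway between the tips of the shut fingers; the grasp point (between the pads) lies 19 mm behind it; z points along the fingers, y is the line along which they close (so a half turn about z gives the same grasp; the last joint's range is limited). The gripper opens to 85 mm and grips with 20 to 120 N. Pads are 22 mm wide; open, the fingers measure 114 mm over their backs; the gripper's body (76 mm by 85 mm) begins 54 mm behind the grasp point. The pads swing forward as they close: fully open they stand 13 mm farther back than shut.
Start: joints at [-0.098, 0.383, 0.044, 1.598, -0.018, 1.161, -0.05], TCP at [650.002, 0.022, 231.269] pointing down, gripper open.
Joint ranges: [-2.61, 2.61], [-0.41, 2.15], [-1.48, 1.57], [0, 2.5], [-1.57, 4.71], [0.05, 1.97], [-2.85, 2.85]. Speed limits (rad/s): [2.79, 2.79, 3.14, 3.14, 3.14, 3.14, 3.14].

### API

Orientations are given as a rotation vector (axis times angle).
In Python, from bench import bot gives the robot as it stands. The module is installed in compiled form; this text tells all that it offers.
- The arm moves only by the tool carry_out, never from a script. Its argument "moves" is a list of rows, each an object with "slide": the shift along the tool's x, y, z in m, a list of three; "dr": the turn, a rotation vector about the tool's x, y, z in rad, a list of three; "hand": the closure in counts, from 0 (fully open) to 255 (shut). In form: [{"slide": [x, y, z], "dr": [wx, wy, wz], "hand": hand}, ...]. A call has 1 to 12 rows; each row is the pose to reach, as a shift and turn from the pose commanded when the call began, along the tool's axes at that moment; what a row does not reach only later rows make up. A row lasts 1/8 s, in which the tool goes at most 62.5 mm and 10.7 degrees, less where a joint would pass 70% of its speed; a pose out of reach is approached as far as the arm can. A call with a gripper value outside its range is refused whole. The fingers move at their own pace and stop on an object; the grip force is fixed at half the most. Time passes only in rows, so rows that repeat a pose let the fingers close. It gives the time, the measured TCP pose, the force, the opening and the grip force at its end, in the units of the state.
- bot.sense(): the state, without advancing time (a new reading comes with each control period).
- bot.grab_frame(name): name is "scene" or "side" or "wrist"; returns a dict with "img" (384x512x3 uint8, red, green, blue), "intrinsics" (3x3 intrinsics, pixels), "rvec" (rotation vector, rad) and "tvec" (3), from world to camera coordinates, as OpenCV has them; the wrist camera has in their place "hand_eye" (4x4, takes a point from camera to tool coordinates, whose origin is the TCP and whose axes are the flange's). Camera axes: x right, y down, z forward; pixel columns grow to the right and rows downward; lengths in mm; the calibration is good to about 2 mm. A picture is of the moment at which its call begins: read the wrist's pose just before it. There is no depth.
- bot.hand_in(): hands the job in; it is judged then, once.
Trained networks look in a picture, given as the dict that the camera call returned (one of the last four; its "shot" number tells which), for a name from the list of things; names that differ only in an ending like _2 or _b are one class to them, and where a whole thing is asked for, a point or a joint stands for the part that bears it (a point fixed in the world has none). Each returns a list of dicts, best first, with "conf" (0 to 1); they miss things now and then, are a little off and sometimes report something else, mostly with a low value. They report only what shows in the picture. A call takes as long as a camera call. They do not tell look-alikes from the thing itself.
- bot.masks_of(picture, name): "pixels" (384x512 bool, what is visible of it) and "box" ([left, top, width, height] in pixels, round what is visible of it).
The state is a dict: "clock": time; "q": joint angles; "qvel": joint speeds; "tau": joint torques, N m; "position": TCP position; "eef_rot": TCP orientation; "wrist_force": force on the tool from outside, world axes, zero at the start; "ft_torque": the same for the moment, N m; "width": finger opening in mm; "finger_force": force on a finger pad.
Only numpy, scipy, OpenCV 4.12 (cv2) and the standard library are available. Lean on these libraries where they do the work, as an engineer would, in place of code of your own. Each camera call takes 0.05 s, during which the arm holds its last target. There are 200 camera calls.

## Working session

There is one attempt and no reset: what is moved stays moved. The work goes in short steps, Python scripts to look and compute and a tool call to move; the robot and the scene stay as the last step left them, time stands still between calls to the robot, and variables do not carry over. Pictures are saved under pics/ and viewed, at most 14 in all, crops included, and the job is handed in when it is done.

Besides the shell and the picture viewer there is one more tool, called after "Request:" as name([rows], argument=value, ...), one row to a line, values as JSON. carry_out: Moves the arm, as the interface text tells. Its arguments: {"type":"object","properties":{"moves":{"type":"array"}},"required":["moves"]}

```bash
mkdir -p pics; ls
cat > h.py <<'E'
import numpy as np, cv2
from bench import bot
def save(f,n): cv2.imwrite('pics/'+n,cv2.cvtColor(f,cv2.COLOR_RGB2BGR))
def ray(c,uv,st=None):
    K=np.array(c['intrinsics'],float); uv=np.atleast_2d(np.array(uv,float))
    d=np.c_[uv,np.ones(len(uv))]@np.linalg.inv(K).T
    if 'hand_eye' in c:
        T=np.array(c['hand_eye']); R=cv2.Rodrigues(np.array(st['eef_rot'],float))[0]
        o=R@T[:3,3]+np.array(st['position']); return o,d@(R@T[:3,:3]).T
    R=cv2.Rodrigues(np.array(c['rvec'],float))[0]
    return -R.T@np.array(c['tvec'],float).ravel(),d@R
def atz(c,uv,z,st=None):
    o,d=ray(c,uv,st); return (o+d*((z-o[2])/d[:,2])[:,None])[:,:2]
E
python3 - <<'E'
from h import *
st=bot.sense(); print(st)
a=bot.grab_frame('scene'); save(a['img'],'scene0.png')
names='square_block long_block push_block tape_measure offcut_tray push_block_tray tape_tray block_plane dust_brush'.split()
for n in names:
    print(n,[(round(m['conf'],2),m['box']) for m in bot.masks_of(a,n)])
b=bot.grab_frame('wrist'); save(b['img'],'wrist0.png'); print(b['hand_eye'],b['intrinsics'])
E
```

```text
pics
{'clock': 0.0, 'q': array([-0.09778442,  0.3838639 ,  0.04382071,  1.59961735, -0.01789332,
        1.16118236, -0.04990313]), 'qvel': array([-0.00084568, -0.00022586, -0.00042792,  0.00041919, -0.00091793,
        0.00116616,  0.0008909 ]), 'tau': array([-8.41360106e-04, -4.33466363e+01,  1.02427706e+00, -2.49513745e+01,
        1.06121189e-02,  1.12996699e-02, -5.17373280e-06]), 'position': array([ 6.49038732e+02, -1.11560296e-02,  2.29848185e+02]), 'eef_rot': array([-2.22009267, -2.22025986,  0.0031318 ]), 'wrist_force': array([-0.03654847, -0.76677693, -0.10649965]), 'ft_torque': array([0.00842252, 0.02065464, 0.01083245]), 'finger_force': 0.0, 'width': 85.49146767497705}
square_block [(0.71, [212.1, 172.3, 32.0, 28.0]), (0.68, [224.0, 136.8, 26.4, 15.5])]
long_block [(0.65, [182.2, 156.5, 30.0, 22.9])]
push_block [(0.96, [278.1, 206.1, 56.1, 43.4])]
tape_measure [(0.64, [248.9, 189.1, 26.9, 31.8])]
offcut_tray []
push_block_tray [(0.95, [162.5, 200.8, 79.8, 50.2])]
tape_tray [(0.67, [225.9, 238.6, 60.3, 47.3])]
block_plane [(0.62, [202.0, 148.5, 38.5, 20.1])]
dust_brush [(0.69, [294.0, 227.3, 65.1, 58.6]), (0.46, [184.8, 156.8, 25.7, 22.1])]
[[ 3.55858438e-04 -9.53712064e-01 -3.00721087e-01  7.70588547e+01]
 [ 9.99999718e-01  5.38135873e-04 -5.23303298e-04 -1.80352774e-01]
 [ 6.60909473e-04 -3.00720816e-01  9.53711987e-01 -1.43505132e+02]
 [ 0.00000000e+00  0.00000000e+00  0.00000000e+00  1.00000000e+00]] [[272.52084489   0.         256.45977238]
 [  0.         272.52084489 193.79311612]
 [  0.           0.           1.        ]]
```

Run:
```python
from h import *
a=cv2.imread('pics/scene0.png'); cv2.imwrite('pics/s1.png',cv2.resize(a[110:310,130:390],None,fx=3,fy=3,interpolation=cv2.INTER_CUBIC)[:600])
s=bot.grab_frame('side'); save(s['img'],'side0.png')
names='square_block long_block push_block tape_measure offcut_tray push_block_tray tape_tray block_plane dust_brush'.split()
for n in names:
    print(n,[(round(m['conf'],2),m['box']) for m in bot.masks_of(s,n)])
```

```text
square_block [(0.84, [159.6, 272.5, 41.7, 38.4]), (0.8, [260.8, 209.7, 16.8, 33.1])]
long_block [(0.56, [266.2, 245.7, 24.5, 44.9])]
push_block [(0.76, [249.9, 146.5, 22.1, 32.8]), (0.6, [258.8, 173.7, 12.6, 31.8])]
tape_measure [(0.49, [259.2, 174.5, 14.6, 28.7])]
offcut_tray [(0.63, [301.0, 223.5, 76.8, 51.1]), (0.49, [289.5, 189.9, 70.0, 29.6])]
push_block_tray [(0.87, [292.4, 189.1, 70.7, 30.7])]
tape_tray [(0.64, [292.6, 155.6, 40.6, 17.1])]
block_plane [(0.95, [218.2, 249.9, 19.5, 56.3])]
dust_brush [(0.81, [242.7, 132.7, 69.4, 20.0])]
```

View pics/s1.png

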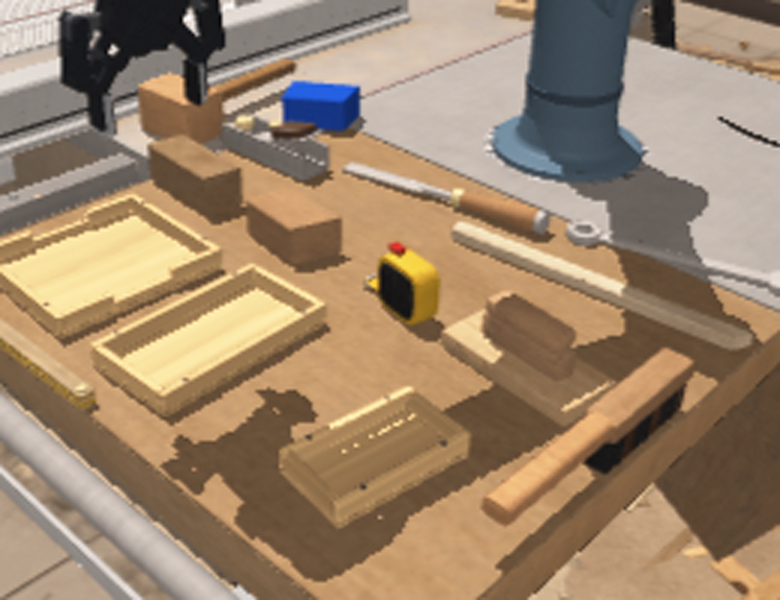

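View pics/wrist0.png

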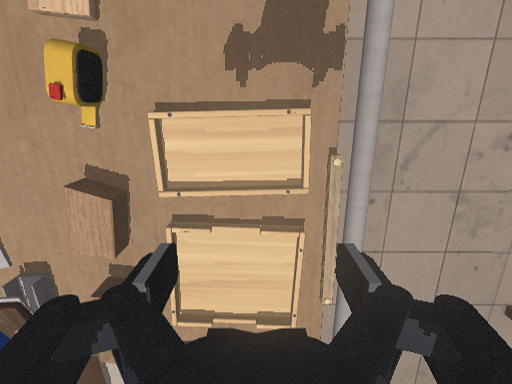

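View pics/side0.png

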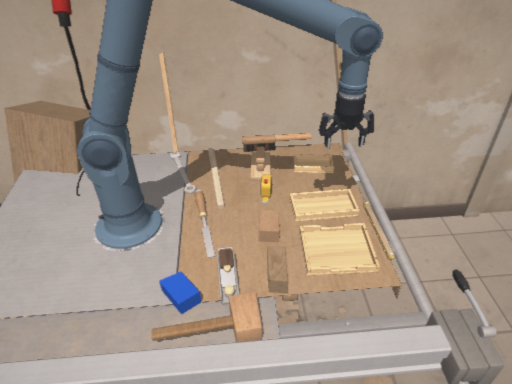

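Scene crop: square block (293,230) and long block (195,178). The look-alikes are the blue block (320,105) and the mallet head (180,105). The tape is at (410,285), the push block at (530,350), the plane at (275,145) and the brush at (590,430). The trays are at (110,265) offcut, (210,340) push block and (375,455) tape. Next I'll raise the arm for a wide wrist view.

Request:
carry_out([
  {"slide": [0.01, -0.02, -0.05], "dr": [0, 0, 0], "hand": 0},
  {"slide": [0.03, -0.04, -0.1], "dr": [0, 0, 0], "hand": 0},
  {"slide": [0.05, -0.06, -0.15], "dr": [0, 0, 0], "hand": 0},
  {"slide": [0.06, -0.08, -0.2], "dr": [0, 0, 0], "hand": 0},
  {"slide": [0.06, -0.08, -0.2], "dr": [0, 0, 0], "hand": 0},
  {"slide": [0.06, -0.08, -0.2], "dr": [0, 0, 0], "hand": 0},
])

```text
clock: 1.8
position: [569.9, 59.8, 431.2]
eef_rot: [2.221, 2.221, 0.0]
wrist_force: [-0.6, -0.6, -0.3]
width: 85.1
finger_force: 0.0
```

```bash
cat >> h.py <<'E'
from scipy.optimize import minimize
def bx(x0,x1,y0,y1,z0,z1): return np.array([[x,y,z] for x in(x0,x1) for y in(y0,y1) for z in(z0,z1)],float)
def tray(a,b): return [bx(-a/2-8,a/2+8,-b/2-8,b/2+8,0,26)]
M=dict(square_block=[bx(-30,30,-48.5,48.5,0,46)],long_block=[bx(-25,25,-62,62,0,50)],
 push_block=[bx(-35,35,-80,80,0,20),bx(-15,15,-45,45,20,67)],
 tape_measure=[bx(-14,16,-19,47,0,62),bx(-6,8,-47,-19,2,14)],
 offcut_tray=tray(180,154),push_block_tray=tray(94,186),tape_tray=tray(66,124),block_plane=[bx(-24,24,-75,75,0,45)])
def cam(c,st):
    if 'hand_eye' in c:
        R=cv2.Rodrigues(np.array(st['eef_rot'],float))[0]; T=np.eye(4); T[:3,:3]=R; T[:3,3]=st['position']
        W=np.linalg.inv(T@np.array(c['hand_eye'])); return cv2.Rodrigues(W[:3,:3])[0],W[:3,3]
    return np.array(c['rvec'],float),np.array(c['tvec'],float)
def render(c,rt,parts,p,z=0):
    m=np.zeros((384*2,512*2),np.uint8); s,k=np.sin(p[2]),np.cos(p[2])
    for b in parts:
        w=b@np.array([[k,s,0],[-s,k,0],[0,0,1]])+[p[0],p[1],z]
        uv=cv2.projectPoints(w,rt[0],rt[1],np.array(c['intrinsics'],float),None)[0].reshape(-1,2)
        cv2.fillConvexPoly(m,cv2.convexHull(np.round(((uv+.5)*2-.5)*16).astype(np.int32)),1,shift=4)
    return m
def fit(c,st,name,mask,z=0,yaws=None):
    rt=cam(c,st); mk=cv2.resize(mask.astype(np.uint8),(1024,768),interpolation=cv2.INTER_NEAREST)
    v,u=np.nonzero(mask); x,y=atz(c,[[u.mean(),v.mean()]],25+z,st)[0]
    def f(q):
        r=render(c,rt,M[name],[q[0],q[1],q[2]/100],z); return 1-(r&mk).sum()/max(1,(r|mk).sum())
    best=None
    for y0 in (np.arange(-180,180,30) if yaws is None else yaws):
        q=np.array([x,y,np.deg2rad(y0)*100])
        S=np.array([q,q+[25,0,0],q+[0,25,0],q+[0,0,20]])
        o=minimize(f,q,method='Nelder-Mead',options=dict(initial_simplex=S,xatol=.1,fatol=1e-4,maxiter=150))
        if best is None or o.fun<best.fun: best=o
    return np.round([best.x[0],best.x[1],np.degrees(best.x[2]/100),1-best.fun],2)
E
cat > look.py <<'E'
import sys
from h import *
names=sys.argv[3:]
st=bot.sense(); c=bot.grab_frame(sys.argv[1]); save(c['img'],sys.argv[2]); print(np.round(st['position'],1),st['clock'])
for n in names:
    for m in bot.masks_of(c,n)[:2]:
        print(n,round(m['conf'],2),np.round(m['box']),fit(c,st,n,m['pixels'],yaws=range(-90,90,30) if n!='tape_measure' else None))
E
python3 look.py wrist w1.png square_block long_block push_block tape_measure offcut_tray push_block_tray tape_tray block_plane
```

```text
[569.9  59.8 431.2] 1.8
square_block 0.66 [ 66. 271.  45.  30.] [ 165.6  -274.22  -52.37    0.56]
square_block 0.63 [176. 183.  34.  51.] [430.62 -67.26  -7.34   0.9 ]
long_block 0.63 [185. 249.  27.  61.] [ 433.72 -241.51   -4.49    0.95]
push_block 0.79 [163.   1.  45.  86.] [434.06 259.2   -5.85   0.97]
tape_measure 0.6 [182. 100.  21.  54.] [437.84  99.58  -9.74   0.91]
offcut_tray 0.95 [232. 211.  96.  70.] [ 616.71 -169.98   -1.91    0.97]
offcut_tray 0.26 [122. 246.  31.  27.] [ 3.1813e+02 -2.7890e+02  6.5570e+01  8.0000e-02]
push_block_tray 0.68 [232. 140.  98.  52.] [616.29  19.84 -88.22   0.96]
tape_tray 0.95 [250.  12.  81.  64.] [626.69 248.81  82.57   0.98]
block_plane 0.7 [122. 246.  29.  27.] [ 276.87 -208.5   -38.36    0.3 ]
```

View pics/w1.png

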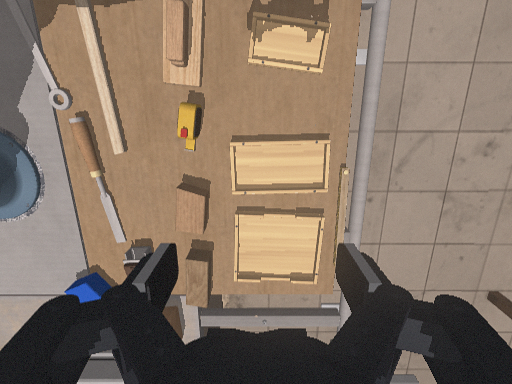

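Wrist view: square block at (190,207), brown, and long block at (197,277), grey-brown. The blue block is at (88,288), and the mallet is at (170,320). The tape is at (188,122) with its end toward -y. Trays are at (280,247), (280,165) and (290,42). I'll take a closer look over the two blocks.

Request:
carry_out([
  {"slide": [-0.21, -0.1, 0.2], "dr": [0, 0, 0], "hand": 0},
  {"slide": [-0.21, -0.1, 0.2], "dr": [0, 0, 0], "hand": 0},
  {"slide": [-0.21, -0.1, 0.2], "dr": [0, 0, 0], "hand": 0},
  {"slide": [-0.21, -0.1, 0.2], "dr": [0, 0, 0], "hand": 0},
  {"slide": [-0.21, -0.1, 0.2], "dr": [0, 0, 0], "hand": 0},
  {"slide": [-0.21, -0.1, 0.2], "dr": [0, 0, 0], "hand": 0},
  {"slide": [-0.21, -0.1, 0.2], "dr": [0, 0, 0], "hand": 0},
  {"slide": [-0.21, -0.1, 0.2], "dr": [0, 0, 0], "hand": 0},
])

```text
clock: 3.25
position: [471.8, -148.7, 232.6]
eef_rot: [2.217, 2.223, 0.003]
wrist_force: [-0.7, 0.1, -0.5]
width: 85.3
finger_force: 0.0
```

```bash
python3 look.py wrist w2.png square_block long_block offcut_tray block_plane
```

```text
[ 471.8 -148.7  232.6] 3.25
square_block 0.86 [193.  54.  61.  96.] [430.62 -68.87  -5.33   0.9 ]
square_block 0.69 [  4. 224.  97.  76.] [ 179.6  -288.99   32.74    0.89]
long_block 0.61 [208. 188.  42.  95.] [ 434.64 -241.15   -3.61    0.96]
offcut_tray 0.97 [285. 115. 173. 127.] [ 616.73 -169.27   -1.98    0.98]
block_plane 0.9 [ 99. 185.  59.  91.] [ 300.02 -246.87 -177.88    0.68]
```

View pics/w2.png

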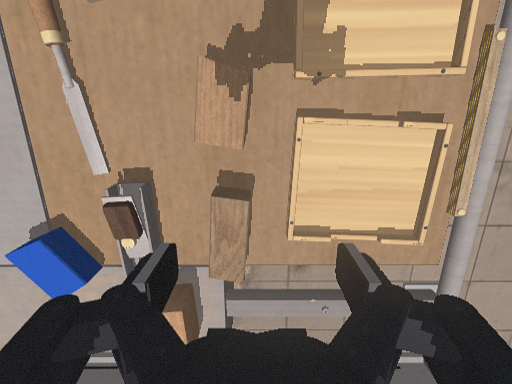

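Close view: brown square block at (222,105), grey-brown long block at (230,232), plane at (128,220) and blue decoy at (55,265). My choice matches the description, so I'll grasp the square block.

Request:
carry_out([
  {"slide": [0.082, -0.0395, 0.1], "dr": [0, 0, 0.105], "hand": 0},
  {"slide": [0.082, -0.0395, 0.1], "dr": [0, 0, 0.105], "hand": 0},
  {"slide": [0.082, -0.0395, 0.13], "dr": [0, 0, 0.105], "hand": 0},
  {"slide": [0.082, -0.0395, 0.17], "dr": [0, 0, 0.105], "hand": 0},
  {"slide": [0.082, -0.0395, 0.2], "dr": [0, 0, 0.105], "hand": 0},
  {"slide": [0.082, -0.0395, 0.219], "dr": [0, 0, 0.105], "hand": 0},
  {"slide": [0.082, -0.0395, 0.219], "dr": [0, 0, 0.105], "hand": 0},
  {"slide": [0.082, -0.0395, 0.219], "dr": [0, 0, 0.105], "hand": 255},
  {"slide": [0.082, -0.0395, 0.219], "dr": [0, 0, 0.105], "hand": 255},
  {"slide": [0.082, -0.0395, 0.219], "dr": [0, 0, 0.105], "hand": 255},
  {"slide": [0.082, -0.0395, 0.219], "dr": [0, 0, 0.105], "hand": 255},
  {"slide": [0.082, -0.0395, 0.219], "dr": [0, 0, 0.105], "hand": 255},
])

```text
clock: 5.0
position: [432.2, -68.0, 13.6]
eef_rot: [2.333, 2.101, 0.004]
wrist_force: [-0.9, 0.2, 6.8]
width: 59.3
finger_force: 66.4
```

Request:
carry_out([
  {"slide": [0, 0, -0.05], "dr": [0, 0, 0], "hand": 255},
  {"slide": [0, 0, -0.09], "dr": [0, 0, 0], "hand": 255},
  {"slide": [-0.0785, 0.2337, -0.09], "dr": [0, 0, -0.07], "hand": 255},
  {"slide": [-0.0785, 0.2337, -0.09], "dr": [0, 0, -0.07], "hand": 255},
  {"slide": [-0.0785, 0.2337, -0.09], "dr": [0, 0, -0.07], "hand": 255},
  {"slide": [-0.0785, 0.2337, -0.09], "dr": [0, 0, -0.07], "hand": 255},
  {"slide": [-0.0785, 0.2337, -0.09], "dr": [0, 0, -0.07], "hand": 255},
  {"slide": [-0.0785, 0.2337, -0.09], "dr": [0, 0, -0.07], "hand": 255},
  {"slide": [-0.0785, 0.2337, -0.06], "dr": [0, 0, -0.07], "hand": 255},
  {"slide": [-0.0785, 0.2337, -0.04], "dr": [0, 0, -0.07], "hand": 255},
  {"slide": [-0.0785, 0.2337, -0.04], "dr": [0, 0, -0.07], "hand": 255},
])

```text
clock: 6.38
position: [651.3, -169.1, 49.6]
eef_rot: [-2.255, -2.179, 0.005]
wrist_force: [-0.5, -0.6, -2.0]
width: 59.0
finger_force: 66.5
```

```bash
python3 -c "
from h import *
c=bot.grab_frame('wrist');save(c['img'],'w3.png')"
```

```text
(no output)
```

View pics/w3.png

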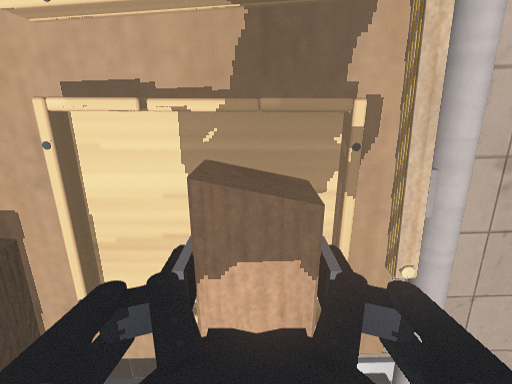

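Request:
carry_out([
  {"slide": [0, 0, 0.015], "dr": [0, 0, 0], "hand": 255},
  {"slide": [0, 0, 0.025], "dr": [0, 0, 0], "hand": 255},
  {"slide": [0, 0, 0.03], "dr": [0, 0, 0], "hand": 255},
  {"slide": [0, 0, 0.032], "dr": [0, 0, 0], "hand": 255},
  {"slide": [0, 0, 0.032], "dr": [0, 0, 0], "hand": 255},
])

```text
clock: 7.05
position: [655.0, -170.7, 20.4]
eef_rot: [2.26, 2.182, 0.0]
wrist_force: [-0.8, -1.5, -2.5]
width: 59.3
finger_force: 66.6
```

Request:
carry_out([
  {"slide": [0, 0, 0.0015], "dr": [0, 0, 0], "hand": 255},
  {"slide": [0, 0, 0.0015], "dr": [0, 0, 0], "hand": 50},
  {"slide": [0, 0, 0.0015], "dr": [0, 0, 0], "hand": 50},
  {"slide": [0, 0, 0.0015], "dr": [0, 0, 0], "hand": 50},
  {"slide": [0, 0, -0.02], "dr": [0, 0, 0], "hand": 50},
  {"slide": [0, 0, -0.06], "dr": [0, 0, 0], "hand": 50},
  {"slide": [0, 0, -0.1], "dr": [0, 0, 0], "hand": 0},
  {"slide": [0, 0, -0.1], "dr": [0, 0, 0], "hand": 0},
])

```text
clock: 8.05
position: [659.0, -171.8, 127.3]
eef_rot: [2.253, 2.175, 0.011]
wrist_force: [0.2, -0.0, 0.5]
width: 85.3
finger_force: 0.0
```

Request:
carry_out([
  {"slide": [-0.0779, -0.2175, 0], "dr": [0, 0, 0.035], "hand": 0},
  {"slide": [-0.0779, -0.2175, 0], "dr": [0, 0, 0.035], "hand": 0},
  {"slide": [-0.0779, -0.2175, 0], "dr": [0, 0, 0.035], "hand": 0},
  {"slide": [-0.0779, -0.2175, 0], "dr": [0, 0, 0.035], "hand": 0},
  {"slide": [-0.0779, -0.2175, 0], "dr": [0, 0, 0.035], "hand": 0},
  {"slide": [-0.0779, -0.2175, 0.02], "dr": [0, 0, 0.035], "hand": 0},
  {"slide": [-0.0779, -0.2175, 0.06], "dr": [0, 0, 0.035], "hand": 0},
  {"slide": [-0.0779, -0.2175, 0.09], "dr": [0, 0, 0.035], "hand": 0},
  {"slide": [-0.0779, -0.2175, 0.105], "dr": [0, 0, 0.035], "hand": 0},
  {"slide": [-0.0779, -0.2175, 0.105], "dr": [0, 0, 0.035], "hand": 0},
  {"slide": [-0.0779, -0.2175, 0.105], "dr": [0, 0, 0.035], "hand": 255},
  {"slide": [-0.0779, -0.2175, 0.105], "dr": [0, 0, 0.035], "hand": 255},
])

```text
clock: 9.55
position: [435.7, -241.3, 16.5]
eef_rot: [2.296, 2.141, 0.002]
wrist_force: [-8.5, 1.8, 3.8]
width: 51.9
finger_force: 1.1
```

Request:
carry_out([
  {"slide": [0, 0, 0], "dr": [0, 0, 0], "hand": 255},
  {"slide": [0, 0, 0], "dr": [0, 0, 0], "hand": 255},
  {"slide": [0, 0, 0], "dr": [0, 0, 0], "hand": 255},
])

```text
clock: 9.93
position: [436.0, -241.5, 16.7]
eef_rot: [2.296, 2.14, 0.002]
wrist_force: [-0.4, 0.1, 5.6]
width: 49.7
finger_force: 64.4
```

Run:
```python
from h import *
for n in('scene','side'):
    c=bot.grab_frame(n); save(c['img'],n+'1.png')
    for m in bot.masks_of(c,'square_block'): print(n,np.round(m['conf'],2),m['box'],fit(c,None,'square_block',m['pixels'],z=6,yaws=range(-90,90,30)))
```

```text
scene 0.68 [134.0, 181.8, 34.0, 27.6] [ 654.28 -173.99   -3.3     0.86]
scene 0.55 [224.0, 142.0, 26.9, 7.3] [ 189.27 -277.68 -143.5     0.81]
side 0.82 [338.2, 228.5, 28.5, 35.9] [ 653.29 -171.08   -5.25    0.86]
side 0.72 [158.9, 270.2, 40.4, 40.5] [ 179.35 -292.21   35.51    0.91]
```

Request:
carry_out([
  {"slide": [0, 0, -0.05], "dr": [0, 0, 0], "hand": 255},
  {"slide": [0, 0, -0.1], "dr": [0, 0, 0], "hand": 255},
  {"slide": [0.0825, 0.1337, -0.1], "dr": [0, 0, -0.035], "hand": 255},
  {"slide": [0.0825, 0.1337, -0.1], "dr": [0, 0, -0.035], "hand": 255},
  {"slide": [0.0825, 0.1337, -0.1], "dr": [0, 0, -0.035], "hand": 255},
  {"slide": [0.0825, 0.1337, -0.1], "dr": [0, 0, -0.035], "hand": 255},
  {"slide": [0.0825, 0.1337, -0.1], "dr": [0, 0, -0.035], "hand": 255},
  {"slide": [0.0825, 0.1337, -0.06], "dr": [0, 0, -0.035], "hand": 255},
  {"slide": [0.0825, 0.1337, -0.035], "dr": [0, 0, -0.035], "hand": 255},
  {"slide": [0.0825, 0.1337, -0.035], "dr": [0, 0, -0.035], "hand": 255},
  {"slide": [0.0825, 0.1337, -0.035], "dr": [0, 0, -0.035], "hand": 255},
])

```text
clock: 11.5
position: [573.6, -169.2, 51.2]
eef_rot: [2.261, 2.179, 0.0]
wrist_force: [0.5, -0.5, -2.2]
width: 49.3
finger_force: 63.7
```

```bash
python3 -c "
from h import *
c=bot.grab_frame('wrist');save(c['img'],'w4.png')"
```

```text
(no output)
```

View pics/w4.png

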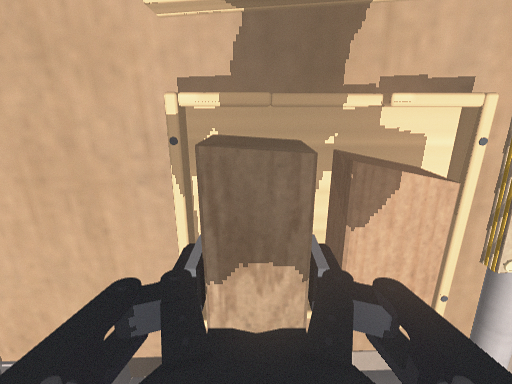

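Long block is held level over the tray, with the square block flat at right (400,240) and a clear gap between them. Lowering it now.

Request:
carry_out([
  {"slide": [0, 0, 0.015], "dr": [0, 0, 0], "hand": 255},
  {"slide": [0, 0, 0.024], "dr": [0, 0, 0], "hand": 255},
  {"slide": [0, 0, 0.0285], "dr": [0, 0, 0], "hand": 255},
  {"slide": [0, 0, 0.0285], "dr": [0, 0, 0], "hand": 255},
  {"slide": [0, 0, 0.0285], "dr": [0, 0, 0], "hand": 255},
  {"slide": [0, 0, 0.0285], "dr": [0, 0, 0], "hand": 82},
  {"slide": [0, 0, 0.0285], "dr": [0, 0, 0], "hand": 82},
  {"slide": [0, 0, 0.0285], "dr": [0, 0, 0], "hand": 82},
])

```text
clock: 12.55
position: [573.9, -167.9, 21.7]
eef_rot: [2.26, 2.182, 0.0]
wrist_force: [0.5, 0.1, -0.5]
width: 57.9
finger_force: 0.0
```

Request:
carry_out([
  {"slide": [0, 0, -0.02], "dr": [0, 0, 0], "hand": 82},
  {"slide": [0, 0, -0.07], "dr": [0, 0, 0], "hand": 82},
  {"slide": [0.03, -0.01, -0.12], "dr": [0, 0, 0], "hand": 0},
  {"slide": [0.2945, -0.104, -0.24], "dr": [0, 0, -0.035], "hand": 0},
  {"slide": [0.2945, -0.104, -0.24], "dr": [0, 0, -0.035], "hand": 0},
  {"slide": [0.2945, -0.104, -0.24], "dr": [0, 0, -0.035], "hand": 0},
  {"slide": [0.2945, -0.104, -0.24], "dr": [0, 0, -0.035], "hand": 0},
  {"slide": [0.2945, -0.104, -0.24], "dr": [0, 0, -0.035], "hand": 0},
  {"slide": [0.2945, -0.104, -0.24], "dr": [0, 0, -0.035], "hand": 0},
  {"slide": [0.2945, -0.104, -0.24], "dr": [0, 0, -0.035], "hand": 0},
  {"slide": [0.2945, -0.104, -0.24], "dr": [0, 0, -0.035], "hand": 0},
])

```text
clock: 13.92
position: [480.2, 127.9, 261.4]
eef_rot: [2.225, 2.217, -0.002]
wrist_force: [0.2, -0.4, -0.2]
width: 85.3
finger_force: 0.0
```

```bash
python3 look.py wrist w5.png push_block tape_measure tape_tray push_block_tray
```

```text
[480.2 127.9 261.4] 13.925
push_block 0.75 [192.   3.  63. 126.] [434.48 259.97  -5.43   0.98]
push_block 0.56 [299. 295.  34.  45.] [ 5.8415e+02 -1.8732e+02  1.0230e+01  3.9000e-01]
tape_measure 0.59 [215. 150.  28.  61.] [437.12  97.75  -9.98   0.9 ]
tape_tray 0.93 [311.  30. 126.  82.] [626.93 248.71  82.44   0.97]
tape_tray 0.29 [277. 281.  72.  57.] [ 5.5967e+02 -1.2397e+02  9.0000e+01  4.1000e-01]
push_block_tray 0.76 [280. 195. 136.  72.] [615.96  20.04 -88.77   0.91]
```

View pics/w5.png

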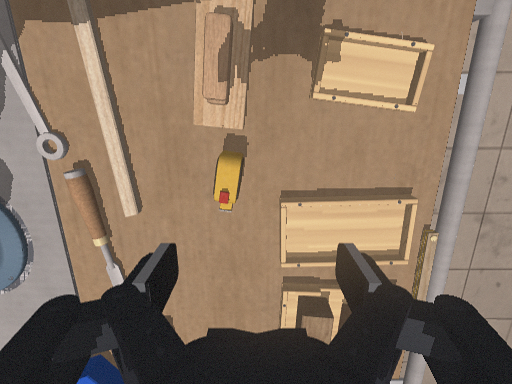

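Push block fits with IoU 0.98. The tape is at (228,180) with its end at the bottom. Both trays are empty and clear.

Request:
carry_out([
  {"slide": [0.1296, -0.0457, 0.1], "dr": [0, 0, 0.098], "hand": 0},
  {"slide": [0.1296, -0.0457, 0.1], "dr": [0, 0, 0.098], "hand": 0},
  {"slide": [0.1296, -0.0457, 0.1], "dr": [0, 0, 0.098], "hand": 0},
  {"slide": [0.1296, -0.0457, 0.15], "dr": [0, 0, 0.098], "hand": 0},
  {"slide": [0.1296, -0.0457, 0.19], "dr": [0, 0, 0.098], "hand": 0},
  {"slide": [0.1296, -0.0457, 0.215], "dr": [0, 0, 0.098], "hand": 0},
  {"slide": [0.1296, -0.0457, 0.227], "dr": [0, 0, 0.098], "hand": 0},
  {"slide": [0.1296, -0.0457, 0.227], "dr": [0, 0, 0.098], "hand": 0},
  {"slide": [0.1296, -0.0457, 0.227], "dr": [0, 0, 0.098], "hand": 255},
  {"slide": [0.1296, -0.0457, 0.227], "dr": [0, 0, 0.098], "hand": 255},
  {"slide": [0.1296, -0.0457, 0.227], "dr": [0, 0, 0.098], "hand": 255},
  {"slide": [0.1296, -0.0457, 0.227], "dr": [0, 0, 0.098], "hand": 255},
])

```text
clock: 15.68
position: [435.3, 260.2, 35.8]
eef_rot: [2.327, 2.11, 0.003]
wrist_force: [-0.0, -0.6, 4.1]
width: 29.0
finger_force: 61.1
```

Request:
carry_out([
  {"slide": [0, 0, 0], "dr": [0, 0, 0], "hand": 255},
  {"slide": [0, 0, 0], "dr": [0, 0, 0], "hand": 255},
  {"slide": [0, 0, 0], "dr": [0, 0, 0], "hand": 255},
])

```text
clock: 16.05
position: [435.3, 260.3, 35.8]
eef_rot: [2.327, 2.11, 0.003]
wrist_force: [-0.1, -0.5, 5.5]
width: 29.3
finger_force: 61.3
```

Request:
carry_out([
  {"slide": [0, 0, -0.05], "dr": [0, 0, 0], "hand": 255},
  {"slide": [0, 0, -0.11], "dr": [0, 0, 0], "hand": 255},
  {"slide": [-0.04, 0.04, -0.11], "dr": [0, 0, 0.16], "hand": 255},
  {"slide": [-0.07, 0.06, -0.11], "dr": [0, 0, 0.32], "hand": 255},
  {"slide": [-0.1, 0.09, -0.11], "dr": [0, 0, 0.48], "hand": 255},
  {"slide": [-0.13, 0.12, -0.11], "dr": [0, 0, 0.64], "hand": 255},
  {"slide": [-0.16, 0.15, -0.11], "dr": [0, 0, 0.8], "hand": 255},
  {"slide": [-0.19, 0.18, -0.11], "dr": [0, 0, 0.96], "hand": 255},
  {"slide": [-0.2207, 0.2043, -0.11], "dr": [0, 0, 1.12], "hand": 255},
  {"slide": [-0.2207, 0.2043, -0.11], "dr": [0, 0, 1.28], "hand": 255},
  {"slide": [-0.2207, 0.2043, -0.11], "dr": [0, 0, 1.445], "hand": 255},
  {"slide": [-0.2207, 0.2043, -0.11], "dr": [0, 0, 1.445], "hand": 255},
])

```text
clock: 17.55
position: [614.7, 20.2, 143.1]
eef_rot: [3.141, 0.047, -0.005]
wrist_force: [0.3, -0.1, -2.6]
width: 29.3
finger_force: 60.7
```

Request:
carry_out([
  {"slide": [0, 0, 0.03], "dr": [0, 0, 0], "hand": 255},
  {"slide": [0, 0, 0.06], "dr": [0, 0, 0], "hand": 255},
  {"slide": [0, 0, 0.07], "dr": [0, 0, 0], "hand": 255},
  {"slide": [0, 0, 0.07], "dr": [0, 0, 0], "hand": 255},
  {"slide": [0, 0, 0.07], "dr": [0, 0, 0], "hand": 255},
])

```text
clock: 18.18
position: [617.4, 20.1, 76.1]
eef_rot: [-3.141, -0.045, -0.004]
wrist_force: [0.0, -0.4, -2.9]
width: 29.0
finger_force: 60.5
```

```bash
python3 -c "
from h import *
c=bot.grab_frame('wrist');save(c['img'],'w6.png');s=bot.sense();print(s['q'],cv2.Rodrigues(s['eef_rot'])[0].round(3))"
```

```text
[-0.27821336  0.50272385  0.22355906  1.8016182  -0.14283572  0.84987408
 -1.52977973] [[ 1.     0.028  0.003]
 [ 0.028 -1.     0.   ]
 [ 0.003 -0.    -1.   ]]
```

View pics/w6.png

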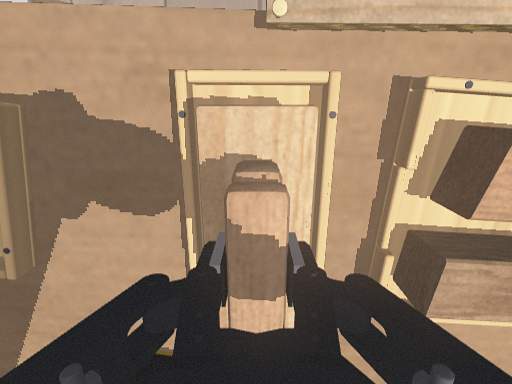

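Push block is square over its tray. Lowering and releasing.

Request:
carry_out([
  {"slide": [0, 0, 0.018], "dr": [0, 0, 0], "hand": 255},
  {"slide": [0, 0, 0.028], "dr": [0, 0, 0], "hand": 255},
  {"slide": [0, 0, 0.0335], "dr": [0, 0, 0], "hand": 255},
  {"slide": [0, 0, 0.0335], "dr": [0, 0, 0], "hand": 255},
  {"slide": [0, 0, 0.0335], "dr": [0, 0, 0], "hand": 255},
  {"slide": [0, 0, 0.0335], "dr": [0, 0, 0], "hand": 100},
  {"slide": [0, 0, 0.0335], "dr": [0, 0, 0], "hand": 100},
  {"slide": [0, 0, 0.0335], "dr": [0, 0, 0], "hand": 100},
  {"slide": [0, 0, 0.0], "dr": [0, 0, 0], "hand": 100},
  {"slide": [0, 0, -0.05], "dr": [0, 0, 0], "hand": 0},
  {"slide": [0, 0, -0.08], "dr": [0, 0, 0], "hand": 0},
  {"slide": [0, 0, -0.08], "dr": [0, 0, 0], "hand": 0},
])

```text
clock: 19.73
position: [619.1, 20.1, 158.4]
eef_rot: [-3.14, -0.043, -0.012]
wrist_force: [-0.9, -0.1, 0.2]
width: 85.7
finger_force: 0.0
```

Request:
carry_out([
  {"slide": [-0.03, -0.02, 0], "dr": [0, 0, -0.16], "hand": 0},
  {"slide": [-0.06, -0.03, 0], "dr": [0, 0, -0.32], "hand": 0},
  {"slide": [-0.09, -0.05, 0], "dr": [0, 0, -0.48], "hand": 0},
  {"slide": [-0.12, -0.07, 0], "dr": [0, 0, -0.64], "hand": 0},
  {"slide": [-0.15, -0.08, 0], "dr": [0, 0, -0.8], "hand": 0},
  {"slide": [-0.1727, -0.0969, 0], "dr": [0, 0, -0.96], "hand": 0},
  {"slide": [-0.1727, -0.0969, 0], "dr": [0, 0, -1.12], "hand": 0},
  {"slide": [-0.1727, -0.0969, 0], "dr": [0, 0, -1.28], "hand": 0},
  {"slide": [-0.1727, -0.0969, 0], "dr": [0, 0, -1.372], "hand": 0},
  {"slide": [-0.1727, -0.0969, 0], "dr": [0, 0, -1.372], "hand": 0},
  {"slide": [-0.1727, -0.0969, 0], "dr": [0, 0, -1.372], "hand": 0},
])

```text
clock: 21.1
position: [440.3, 112.0, 154.0]
eef_rot: [-2.404, -2.022, 0.002]
wrist_force: [0.5, 0.2, 0.9]
width: 85.3
finger_force: 0.0
```

```bash
python3 look.py wrist w7.png tape_measure
```

```text
[440.3 112.  154. ] 21.1
tape_measure 0.8 [241. 149.  34.  84.] [437.08  97.6   -8.98   0.88]
tape_measure 0.3 [344. 296. 168.  43.] [ 719.09 -111.19 -127.3     0.83]
```

View pics/w7.png

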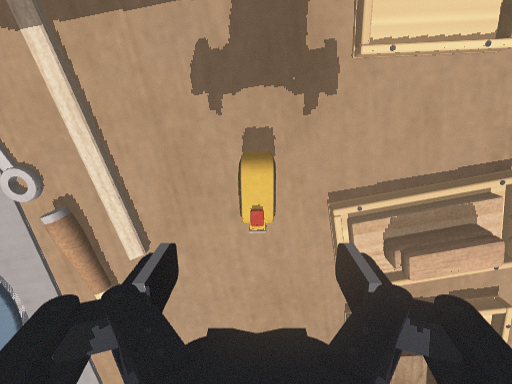

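Tape case is at (257,188) and the computed grasp point projects to (256,191), so it is centred. Descending to grasp.

Request:
carry_out([
  {"slide": [0, 0, 0.04], "dr": [0, 0, 0], "hand": 0},
  {"slide": [0, 0, 0.08], "dr": [0, 0, 0], "hand": 0},
  {"slide": [0, 0, 0.115], "dr": [0, 0, 0], "hand": 0},
  {"slide": [0, 0, 0.13], "dr": [0, 0, 0], "hand": 0},
  {"slide": [0, 0, 0.13], "dr": [0, 0, 0], "hand": 0},
  {"slide": [0, 0, 0.13], "dr": [0, 0, 0], "hand": 255},
  {"slide": [0, 0, 0.13], "dr": [0, 0, 0], "hand": 255},
  {"slide": [0, 0, 0.13], "dr": [0, 0, 0], "hand": 255},
  {"slide": [0, 0, 0.13], "dr": [0, 0, 0], "hand": 255},
  {"slide": [0, 0, 0.13], "dr": [0, 0, 0], "hand": 255},
  {"slide": [0, 0, 0.13], "dr": [0, 0, 0], "hand": 255},
])

```text
clock: 22.58
position: [441.6, 112.4, 25.8]
eef_rot: [2.403, 2.023, 0.002]
wrist_force: [-1.8, 0.5, 6.8]
width: 29.0
finger_force: 59.5
```

Request:
carry_out([
  {"slide": [0, 0, -0.05], "dr": [0, 0, 0], "hand": 255},
  {"slide": [0, 0, -0.1], "dr": [0, 0, 0], "hand": 255},
  {"slide": [0.02, 0.02, -0.1], "dr": [0, 0, 0.16], "hand": 255},
  {"slide": [0.05, 0.05, -0.1], "dr": [0, 0, 0.32], "hand": 255},
  {"slide": [0.08, 0.08, -0.1], "dr": [0, 0, 0.48], "hand": 255},
  {"slide": [0.1, 0.11, -0.1], "dr": [0, 0, 0.64], "hand": 255},
  {"slide": [0.12, 0.13, -0.1], "dr": [0, 0, 0.8], "hand": 255},
  {"slide": [0.14, 0.15, -0.1], "dr": [0, 0, 0.96], "hand": 255},
  {"slide": [0.166, 0.174, -0.1], "dr": [0, 0, 1.12], "hand": 255},
  {"slide": [0.166, 0.174, -0.1], "dr": [0, 0, 1.28], "hand": 255},
  {"slide": [0.166, 0.174, -0.1], "dr": [0, 0, 1.44], "hand": 255},
  {"slide": [0.166, 0.174, -0.1], "dr": [0, 0, 1.531], "hand": 255},
])

```text
clock: 24.08
position: [639.2, 245.8, 122.9]
eef_rot: [3.133, -0.211, -0.004]
wrist_force: [-1.0, 0.3, -3.2]
width: 29.2
finger_force: 60.4
```

Request:
carry_out([
  {"slide": [0, 0, 0.03], "dr": [0, 0, 0], "hand": 255},
  {"slide": [0, 0, 0.05], "dr": [0, 0, 0], "hand": 255},
  {"slide": [0, 0, 0.06], "dr": [0, 0, 0], "hand": 255},
  {"slide": [0, 0, 0.06], "dr": [0, 0, 0], "hand": 255},
  {"slide": [0, 0, 0.06], "dr": [0, 0, 0], "hand": 255},
])

```text
clock: 24.7
position: [641.4, 246.3, 65.7]
eef_rot: [-3.134, 0.206, -0.003]
wrist_force: [-0.7, 0.5, -2.2]
width: 29.1
finger_force: 60.4
```

```bash
python3 -c "
from h import *
c=bot.grab_frame('wrist');save(c['img'],'w8.png')"
```

```text
(no output)
```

View pics/w8.png

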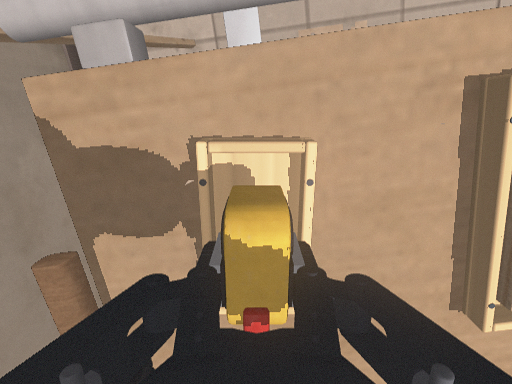

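Tape is centred over its tray at (257,250). Lowering and releasing.

Request:
carry_out([
  {"slide": [0, 0, 0.018], "dr": [0, 0, 0], "hand": 255},
  {"slide": [0, 0, 0.028], "dr": [0, 0, 0], "hand": 255},
  {"slide": [0, 0, 0.0335], "dr": [0, 0, 0], "hand": 255},
  {"slide": [0, 0, 0.0335], "dr": [0, 0, 0], "hand": 255},
  {"slide": [0, 0, 0.0335], "dr": [0, 0, 0], "hand": 255},
  {"slide": [0, 0, 0.0335], "dr": [0, 0, 0], "hand": 120},
  {"slide": [0, 0, 0.0335], "dr": [0, 0, 0], "hand": 120},
  {"slide": [0, 0, 0.0335], "dr": [0, 0, 0], "hand": 120},
  {"slide": [0, 0, 0.0], "dr": [0, 0, 0], "hand": 120},
  {"slide": [0, 0, -0.05], "dr": [0, 0, 0], "hand": 120},
  {"slide": [0, 0, -0.1], "dr": [0, 0, 0], "hand": 120},
  {"slide": [0, 0, -0.1], "dr": [0, 0, 0], "hand": 120},
])

```text
clock: 26.25
position: [645.0, 247.4, 171.5]
eef_rot: [-3.129, 0.206, -0.018]
wrist_force: [-0.6, -0.7, -1.2]
width: 45.3
finger_force: 0.0
```

Request:
carry_out([
  {"slide": [-0.1, 0.05, -0.25], "dr": [0, 0, -0.16], "hand": 0},
  {"slide": [-0.1, 0.05, -0.25], "dr": [0, 0, -0.32], "hand": 0},
  {"slide": [-0.1, 0.1, -0.25], "dr": [0, 0, -0.48], "hand": 0},
  {"slide": [-0.1, 0.15, -0.25], "dr": [0, 0, -0.64], "hand": 0},
  {"slide": [-0.1, 0.2, -0.25], "dr": [0, 0, -0.8], "hand": 0},
  {"slide": [-0.1, 0.2, -0.25], "dr": [0, 0, -0.96], "hand": 0},
  {"slide": [-0.1, 0.2, -0.25], "dr": [0, 0, -1.12], "hand": 0},
  {"slide": [-0.1, 0.2, -0.25], "dr": [0, 0, -1.28], "hand": 0},
  {"slide": [-0.1, 0.2, -0.25], "dr": [0, 0, -1.44], "hand": 0},
  {"slide": [-0.1, 0.2, -0.25], "dr": [0, 0, -1.6], "hand": 0},
  {"slide": [-0.1, 0.2, -0.25], "dr": [0, 0, -1.7], "hand": 0},
  {"slide": [-0.1, 0.2, -0.25], "dr": [0, 0, -1.7], "hand": 0},
])

```text
clock: 27.75
position: [515.0, 60.9, 413.9]
eef_rot: [-2.224, -2.217, 0.002]
wrist_force: [-0.2, 0.0, -0.4]
width: 85.4
finger_force: 0.0
```

Run:
```python
from h import *
import time
for cn in ('wrist','scene','side'):
    st=bot.sense(); c=bot.grab_frame(cn); save(c['img'],'f_'+cn+'.png')
    for n,y in (('square_block',[0]),('long_block',[0]),('push_block',[-88]),('tape_measure',[-97])):
        print(cn,n,[(round(m['conf'],2),fit(c,st,n,m['pixels'],z=6,yaws=y)) for m in bot.masks_of(c,n)[:2]])
w=cv2.imread('pics/f_wrist.png'); cv2.imwrite('pics/fw.png',w)
a=cv2.imread('pics/f_scene.png'); cv2.imwrite('pics/fs.png',cv2.resize(a[110:310,110:370],None,fx=3,fy=3,interpolation=cv2.INTER_CUBIC))
```

```text
wrist square_block [(0.84, array([ 651.16, -170.37,    2.82,    0.87])), (0.68, array([ 1.6819e+02, -2.6032e+02, -4.2960e+01,  2.2000e-01]))]
wrist long_block [(0.91, array([ 572.77, -167.34,   -1.69,    0.95]))]
wrist push_block [(0.74, array([613.07,  20.25, -88.61,   0.94]))]
wrist tape_measure [(0.97, array([622.47, 249.57, -97.72,   0.9 ]))]
scene square_block [(0.79, array([ 657.18, -171.07,   -2.46,    0.89])), (0.55, array([ 186.34, -286.76,   13.54,    0.76]))]
scene long_block [(0.55, array([ 573.78, -168.34,   -3.44,    0.91]))]
scene push_block [(0.68, array([613.42,  16.25, -81.57,   0.86])), (0.56, array([ 6.9600e+02, -1.1537e+02, -9.5480e+01,  3.2000e-01]))]
scene tape_measure [(0.86, array([627.02, 248.58, -90.45,   0.87]))]
side square_block [(0.96, array([ 653.34, -171.83,   -2.78,    0.91])), (0.76, array([ 179.44, -292.56,   32.85,    0.89]))]
side long_block [(0.74, array([ 571.88, -166.48,   -2.2 ,    0.94]))]
side push_block [(0.95, array([612.58,  24.42, -89.04,   0.88])), (0.48, array([ 576.67, -149.79,  -10.49,    0.74]))]
side tape_measure [(0.79, array([623.89, 249.36, -97.27,   0.83])), (0.48, array([ 6.3637e+02,  2.0984e+02, -9.9460e+01,  3.7000e-01]))]
```

View pics/fs.png

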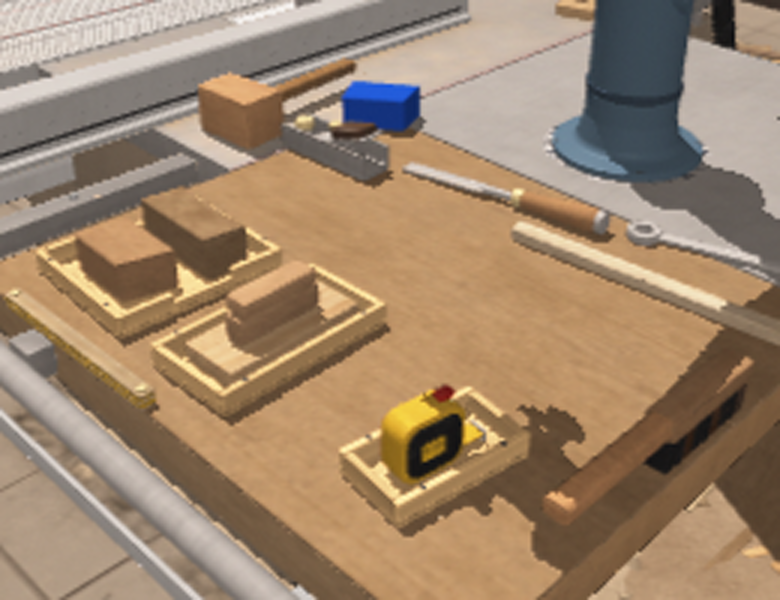

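View pics/fw.png

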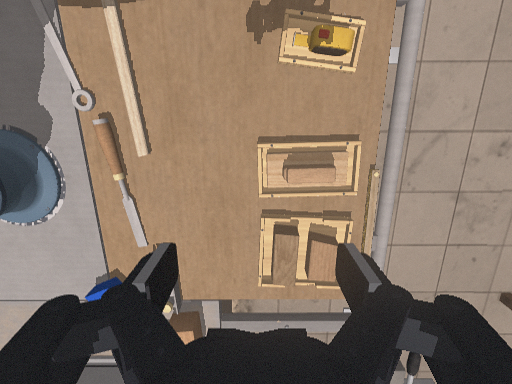

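All four things lie flat in their trays, and the plane and brush have not moved. Handing in.

```bash
python3 -c "
from bench import bot
print(bot.hand_in())"
```

```text
the job is handed in; nothing more can be done
None
```

I put both wood blocks, the push block and the tape measure flat in their trays, left the block plane and dust brush where they were, and handed the job in at about 28 s on the robot's clock; no verdict came back.

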